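Stack the battery tote over the radios instead of nesting it

ROBOT

A 6-joint arm with a two-finger parallel gripper is mounted at the origin on the work surface. World frame = base frame: x ahead of the robot, y to its left, z up, the work surface at z = 0. Lengths are in m, angles in rad, forces in N, time in s.
With the tool pointing down it reaches from about 0.375 to 0.9 m from the base axis. Payload 3.1 kg.
Tool frame: the origin (TCP) lies at the very end of the fingers, on their centre line; the grasp point (between the pads) lies 19 mm behind it (manip.grasp_offset is the distance from the TCP to the grasp point, in m); x points along the fingers, z is the direction in which the jaws open and shut, and the axes are right-handed (so a half turn about x gives the same grasp; the last joint's range is limited). The gripper opens to 85 mm and grips with 20 to 120 N. Pads are 22 mm wide; open, the fingers measure 114 mm over their backs; the gripper's body (76 mm by 85 mm) begins 54 mm behind the grasp point. The pads swing forward as they close: fully open they stand 13 mm farther back than shut.
Start: joints at [-1.413, 0.527, 1.433, -0, 1.181, -0.178], TCP at [0.207, -0.59, 0.199] pointing down, gripper open.
Joint ranges: [-3.08, 3.08], [-0.75, 2.2], [0.22, 2.44], [-1.43, 4.57], [0, 2.65], [-2.85, 2.85]. Speed limits (rad/s): [2.79, 2.79, 3.14, 3.14, 3.14, 3.14].

INTERFACE

Orientations are given as a unit quaternion [x, y, z, w].
In Python, from station import manip gives the robot as it stands.
- The arm moves only by the tool send_rows, never from a script. Its argument "steps" is a list that holds one entry, the list of rows, each a list of 5 numbers: the closure, from 0 (fully open) to 1 (shut), then the shift along the world's x, y, z in m, then the turn about the world's z in rad. A call has 1 to 8 rows; each row is the pose to reach, as a shift and turn from the pose commanded when the call began; what a row does not reach only later rows make up. A row lasts 1/8 s, in which the tool goes at most 62.5 mm and 10.7 degrees, less where a joint would pass 70% of its speed; a pose out of reach is approached as far as the arm can. A call with a gripper value outside its range is refused whole. The fingers move at their own pace and stop on an object; "grip_force" is the grip in N (left out, the last holds). Time passes only in rows, so rows that repeat a pose let the fingers close. It gives the time, the measured TCP pose, the force and the opening at its end, in the units of the state.
- manip.sense(): the state, without advancing time (a new reading comes with each control period).
- manip.snapshot(name): name is "side" or "top" or "wrist"; returns the picture (384x512x3 uint8, red, green, blue); there is no depth.
- manip.camera_params(name): a dict with "fx", "fy", "cx", "cy" (pixels), "D" ([k1, k2, p1, p2, k3] as OpenCV has them; the pictures are not rectified), "T" (4x4, takes a point from camera to world coordinates); the wrist camera has in their place "tool_from_camera" (4x4, takes a point from camera to tool coordinates, whose origin is the TCP and whose axes are the tool frame's). Camera axes: x right, y down, z forward; pixel columns grow to the right and rows downward; lengths in m; the calibration is good to about 2 mm. A picture is of the moment at which its call begins: read the wrist's pose just before it. camera_params takes no time and is no camera call.
- manip.sign_off(): hands the job in, once; it reports no verdict.
The state is a dict: "t": time; "q": joint angles; "qd": joint speeds; "tau": joint torques, N m; "tcp_pos": TCP position; "tool_rot": TCP orientation; "force": force on the tool from outside, world axes, zero at the start; "ft_torque": the same for the moment, N m; "finger_gap": opening from 0.0 (shut) to 1.0 (fully open).
Only numpy, scipy, OpenCV 4.12 (cv2) and the standard library are available. Lean on these libraries where they do the work, as an engineer would, in place of code of your own. Each camera call takes 0.05 s, during which the arm holds its last target.

TASK

Stack the grey battery tote on the blue base tote so that it stands above the radios and does not nest down onto them: lift it, turn it half a turn so that the two orange ends face opposite ways, set it gently on the white rails with the long sides parallel, and ease it along the rails with light pressure until its four yellow feet drop fully into the notches. Never force it, keep it off the radios, do not disturb the radios, cup or charger, and let go once it is fully seated and level.

Things in the scene. Friction and masses are not known exactly. Their poses are not given: they have to be found in the camera images.
- tote: grey open battery tote, 170 x 100 x 70 mm (x, y, z), 0.35 to 0.6 kg, loose, upright on the table. Origin: centre of its underside; x along its long side towards its orange end, z up. It has four yellow feet (see tote_foot) and a grip bar.
- tote_grip (a point): middle of the black grip bar on the tote's lengthwise dividing wall, 100 mm above the tote's origin, over its centre of mass; the bar is 70 mm long along x, 16 mm thick along y, from 90 to 110 mm above the origin, free for fingers on both y sides from above, over the 70 mm high tote walls; axes as tote
- tote_orange (a point): middle of the tote's orange end, at x = +85, z = 35 mm of the tote
- tote_foot (a point): underside of one yellow foot, at x = +66, y = +56, z = 0 mm of the tote. Each foot is 14 mm along x, 12 mm high, from 50 to 62 mm out from the tote's middle line. Feet sit on both long sides at x = +66 and x = -24 mm, their undersides level with the tote's underside.
- base_tote: blue open base tote, screwed to the table, 220 x 140 mm, long walls 103 mm high, end walls 83 mm. Origin: centre of its underside; x along its long side towards its orange end, z up. Orange ends the same way: the feet fall through the rail gaps and the tote nests on the radios. Orange ends opposed, the feet ride on the rails and drop into the notches. Rigid walls; keep forces on it under 25 N.
- base_rail (a point): top of one of the two level white rails inside the long walls, at x = 0, y = +59, z = 95 mm of the base tote. Each rail spans 53 mm (inner edge) to 65 mm (wall face) off the middle line, on rubber mounts that sink 1 mm per 5 N. Notches: 17 mm long, 8 mm deep (floor at 87 mm), near x = -66 and +24 mm; gaps, 20 mm long, near x = +66 and -24 mm: see base_mid.
- base_mid (a point): point over the base tote's middle at rail height (x = 0, y = 0, z = 95 mm). The rails are adjustable lengthwise and locked: all notches and gaps are shifted together by -16 to +16 mm along x; the shift is not measured, feel for it. Turned and seated, the tote's origin lies within about 18 mm of the middle along x, about 86 mm above the base's origin.
- radio_a: black handheld radio, 105 x 40 x 30 mm with a stub aerial, lying loose in the base tote, whose floor is 6 mm thick. Origin under its centre. Leave alone.
- radio_b: second radio, the same, beside it. Leave alone.
- cup: white cup without a handle, 72 mm wide, 90 mm high, on the table; origin under its centre. Leave alone.
- charger: black desk charger, 70 x 60 x 41 mm, on the table; origin under its centre. Leave alone.
Things that resemble listed ones, but are neither listed nor needed, are in the scene too. There is more than one size of the tote; the job needs the largest.

How it is judged:
By the outcome, as a careful person would: the job done as asked, in the order asked, and still so for the second after the job is handed in, with the robot touching nothing.
It also fails if it takes over 64 s, if anything falls off the work surface, if the arm or the gripper's body presses on something with over 40 N, if the wrist force passes 120 N, or if a joint passes its speed limit or range.

## Working session

There is one attempt and no reset: what is moved stays moved. The work goes in short steps, Python scripts to look and compute and a tool call to move; the robot and the scene stay as the last step left them, time stands still between calls to the robot, and variables do not carry over. Pictures are saved under pics/ and viewed, and the job is handed in when it is done.

Besides the shell and the picture viewer there is one more tool, called after "Call:" as a command line: name --argument value ..., lists and objects as JSON in quotes. send_rows: Moves the arm, as the interface text tells. Its arguments: {"type":"object","properties":{"steps":{"type":"array","items":{"type":"array","items":{"type":"array","items":{"type":"number"}}}},"grip_force":{"type":"number"}},"required":["steps"]}

```bash
ls; mkdir -p pics
python3 - <<'E'
from station import manip
import cv2
print(manip.sense())
for n in ["side","top","wrist"]:
    cv2.imwrite(f"pics/{n}0.png",manip.snapshot(n)[:,:,::-1]); print(n,manip.camera_params(n))
E
```

```text
pics
{'t': 0.0, 'q': array([-1.41248146e+00,  5.28475751e-01,  1.43389327e+00,  1.41574088e-05,
        1.18138204e+00, -1.78498631e-01]), 'qd': array([-0.00022036,  0.00120451,  0.00090795, -0.00067943,  0.00114526,
        0.00021837]), 'tau': array([-5.41514983e-04, -4.42352057e+01, -1.78025454e+01, -4.41952570e-04,
        8.54894315e-03, -2.77473511e-06]), 'tcp_pos': array([ 0.20645963, -0.58909505,  0.19833067]), 'tool_rot': array([ 0.40967018,  0.57726184, -0.40857366,  0.5762002 ]), 'force': array([ 0.03760238, -0.10982855, -0.07902433]), 'ft_torque': array([-0.01351428,  0.03228195,  0.02513502]), 'finger_gap': 1.004629197543999}
side {'fx': 432.0748127920041, 'fy': 432.0748127920041, 'cx': 251.10140471573953, 'cy': 188.6075596984391, 'D': array([-0.1502059,  0.       ,  0.       ,  0.       ,  0.       ]), 'T': array([[-0.67724648, -0.56939424,  0.46596931, -0.05811175],
       [-0.73552164,  0.50795622, -0.44831729,  0.5251314 ],
       [ 0.01857727, -0.64635182, -0.76281335,  1.01311223],
       [ 0.        ,  0.        ,  0.        ,  1.        ]])}
top {'fx': 487.671384
[... 261 characters left out ...]
0.01094339, -0.05329206],
       [-0.00919806, -0.07136679, -0.99740773,  1.47278932],
       [ 0.        ,  0.        ,  0.        ,  1.        ]])}
wrist {'fx': 293.38122285461577, 'fy': 293.38122285461577, 'cx': 249.07971222089589, 'cy': 189.5196835802615, 'D': array([-0.06687797,  0.        ,  0.        ,  0.        ,  0.        ]), 'tool_from_camera': array([[-1.43151371e-03, -2.74402882e-01,  9.61613753e-01,
        -1.73625812e-01],
       [-8.37173390e-04, -9.61614072e-01, -2.74404219e-01,
         7.02079979e-02],
       [ 9.99998625e-01, -1.19785085e-03,  1.14684094e-03,
        -3.19479023e-04],
       [ 0.00000000e+00,  0.00000000e+00,  0.00000000e+00,
         1.00000000e+00]])}
```

View pics/top0.png

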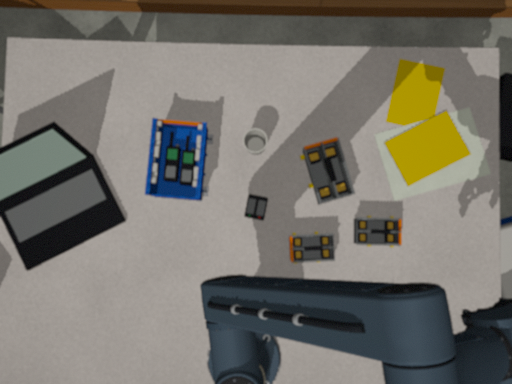

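View pics/side0.png

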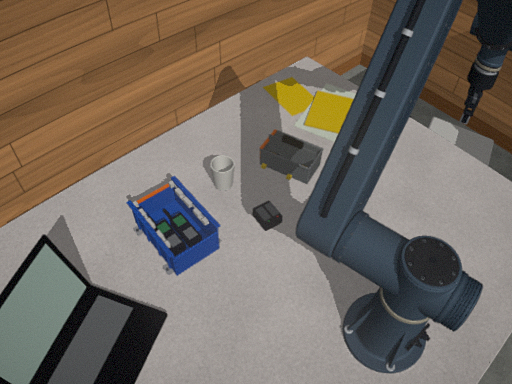

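View pics/wrist0.png

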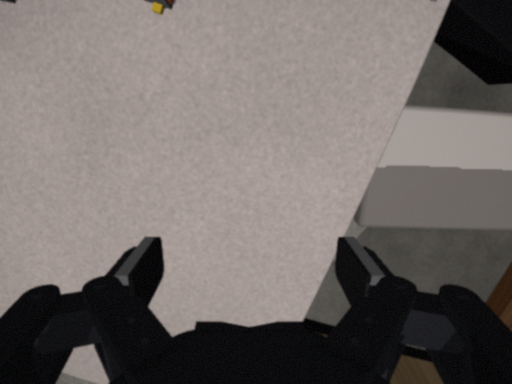

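The top view shows the large tote near (327,170) with its orange end towards the top at about (320,142). The base tote is near (178,160), orange end at (182,123), the cup at (256,142) and the charger at (256,206). I'll enlarge the two totes to measure them.

```bash
cat > h.py <<'E'
from station import manip
import cv2, numpy as np
from scipy.spatial.transform import Rotation as R
def ray(n,uv,z,pose=None):
    c=manip.camera_params(n); K=np.array([[c['fx'],0,c['cx']],[0,c['fy'],c['cy']],[0,0,1]])
    p=cv2.undistortPoints(np.array(uv,float).reshape(-1,1,2),K,c['D']).reshape(-1,2)
    if n=='wrist':
        T=np.eye(4);T[:3,:3]=R.from_quat(pose[1]).as_matrix();T[:3,3]=pose[0];T=T@c['tool_from_camera']
    else: T=c['T']
    d=np.c_[p,np.ones(len(p))]@T[:3,:3].T; o=T[:3,3]
    return o+d*((z-o[2])/d[:,2])[:,None]
def proj(n,P,pose=None):
    c=manip.camera_params(n); K=np.array([[c['fx'],0,c['cx']],[0,c['fy'],c['cy']],[0,0,1]])
    if n=='wrist':
        T=np.eye(4);T[:3,:3]=R.from_quat(pose[1]).as_matrix();T[:3,3]=pose[0];T=T@c['tool_from_camera']
    else: T=c['T']
    Ti=np.linalg.inv(T); r,_=cv2.Rodrigues(Ti[:3,:3])
    return cv2.projectPoints(np.array(P,float).reshape(-1,1,3),r,Ti[:3,3],K,c['D'])[0].reshape(-1,2)
E
python3 - <<'E'
import cv2
im=cv2.imread('pics/top0.png')
a=cv2.resize(im[110:210,130:220],None,fx=6,fy=6,interpolation=cv2.INTER_CUBIC)[:600]
b=cv2.resize(im[130:220,285:375],None,fx=6,fy=6,interpolation=cv2.INTER_CUBIC)
cv2.imwrite('pics/za.png',a);cv2.imwrite('pics/zb.png',b)
E
```

```text
(no output)
```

View pics/za.png

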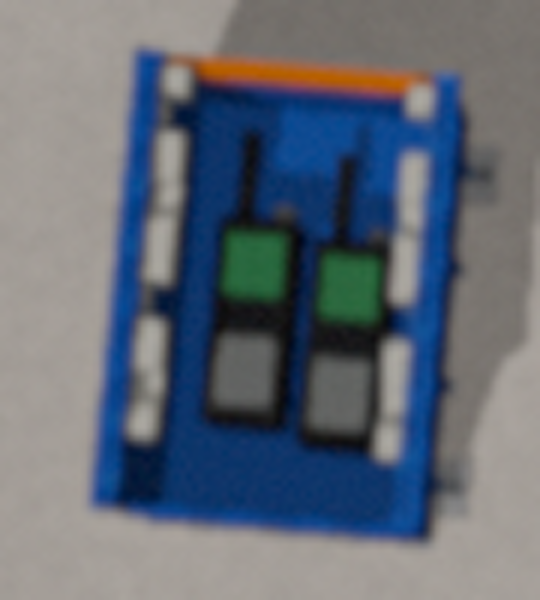

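View pics/zb.png

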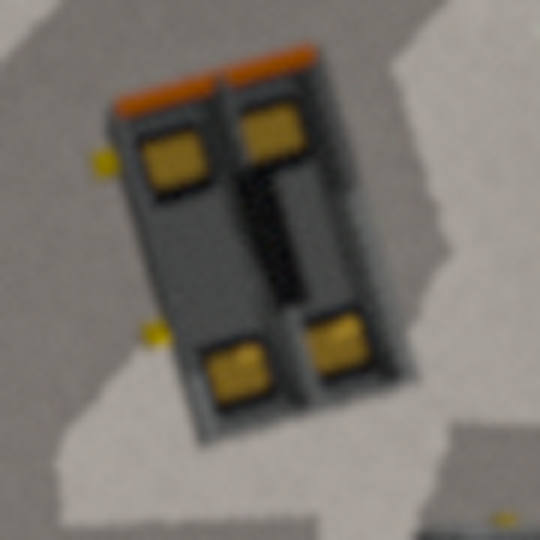

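```bash
cat > m.py <<'E'
from h import *
f=lambda L,ox,oy:[((u+.5)/6-.5+ox,(v+.5)/6-.5+oy) for u,v in L]
t=ray('top',f([(115,100),(318,45),(203,442),(412,380)],285,130),.07)
print(np.round(t,4),t.mean(0)); ax=(t[0]+t[1]-t[2]-t[3])/2; print('tote yaw',np.degrees(np.arctan2(ax[1],ax[0])),np.linalg.norm(ax))
b=ray('top',f([(256,170),(291,305)],285,130),.11); d=b[0]-b[1];print('bar',b.mean(0),np.degrees(np.arctan2(d[1],d[0])),np.linalg.norm(d))
B=ray('top',f([(138,50),(462,75),(95,505),(430,540)],130,110),.103)
ax=(B[0]+B[1]-B[2]-B[3])/2
print(np.round(B,4),B.mean(0),np.degrees(np.arctan2(ax[1],ax[0])),np.linalg.norm(ax),np.linalg.norm(B[0]-B[1]))
yaw=np.arctan2(ax[1],ax[0]);c=B.mean(0)
r=ray('top',f([(180,62),(178,98),(170,130),(170,208),(160,285),(150,315),(148,378),(140,443),(415,118),(413,152),(405,228),(400,303),(395,338),(388,400),(385,462)],130,110),.095)-c
print(np.round(np.c_[r[:,0]*np.cos(yaw)+r[:,1]*np.sin(yaw),-r[:,0]*np.sin(yaw)+r[:,1]*np.cos(yaw)],4))
o=manip.sense()
Rm=R.from_quat(o['tool_rot']).as_matrix();print(Rm)
E
python3 m.py
```

```text
[[ 0.6214 -0.1594  0.07  ]
 [ 0.6503 -0.2566  0.07  ]
 [ 0.4571 -0.2046  0.07  ]
 [ 0.4893 -0.3038  0.07  ]] [ 0.55453642 -0.23108995  0.07      ]
tote yaw 15.844869948355994 0.1690499097440147
bar [ 0.55165657 -0.23147962  0.11      ] 15.317021906052386 0.06536661193534071
[[0.6867 0.274  0.103 ]
 [0.6787 0.1204 0.103 ]
 [0.4705 0.2857 0.103 ]
 [0.4578 0.1284 0.103 ]] [0.57341389 0.20210333 0.103     ] -2.5721676307401693 0.2187721950802089 0.15377022667997045
[[ 1.073e-01  5.850e-02]
 [ 8.990e-02  5.810e-02]
 [ 7.440e-02  6.060e-02]
 [ 3.710e-02  5.750e-02]
 [ 1.000e-04  5.920e-02]
 [-1.450e-02  6.270e-02]
 [-4.450e-02  6.110e-02]
 [-7.550e-02  6.230e-02]
 [ 8.830e-02 -5.510e-02]
 [ 7.190e-02 -5.540e-02]
 [ 3.530e-02 -5.440e-02]
 [-6.000e-04 -5.480e-02]
 [-1.740e-02 -5.380e-02]
 [-4.710e-02 -5.280e-02]
 [-7.650e-02 -5.370e-02]]
[[-2.59379951e-04  9.43821157e-01  3.30456589e-01]
 [ 1.73566952e-03  3.30456527e-01 -9.43819618e-01]
 [-9.99998460e-01  3.28755544e-04 -1.72387542e-03]]
```

Both orange ends currently face world +x, so a turn of about +162° does the job and fits joint 6. The rail gaps look shifted by about +16 mm. I'll move over the tote and refine with the wrist camera.

Call:
send_rows --steps '[[[0,0.045,0.046,0,-0.01],[0,0.09,0.092,0,-0.02],[0,0.13,0.135,0,-0.03],[0,0.175,0.18,0,-0.04],[0,0.22,0.225,0,-0.065],[0,0.26,0.27,0,-0.065],[0,0.305,0.315,0,-0.065],[0,0.347,0.358,0,-0.065]]]'

```text
t: 1.15
tcp_pos: [0.5547, -0.2302, 0.1991]
tool_rot: [0.428, 0.563, -0.428, 0.563]
force: [0.3, -0.7, 0.9]
finger_gap: 0.999
```

Call:
send_rows --steps '[[[0,0,0,0,0],[0,0,0,0,0],[0,0,0,0,0]]]'

```text
t: 1.52
tcp_pos: [0.5525, -0.233, 0.1991]
tool_rot: [0.428, 0.563, -0.428, 0.562]
force: [-0.5, -0.6, 0.1]
finger_gap: 1.001
```

Run:
```python
from h import *
s=manip.sense(); im=manip.snapshot('wrist'); cv2.imwrite('pics/w1.png',im[:,:,::-1])
np.savez('w1.npz',p=s['tcp_pos'],q=s['tool_rot']); print(s['t'],s['tcp_pos'],s['q'],s['force'])
```

```text
1.525 [ 0.55251933 -0.23302614  0.19912236] [-5.85096200e-01  4.93673999e-01  1.49797775e+00 -3.97139727e-04
  1.15063944e+00  7.16016204e-01] [-0.4565073  -0.61360995  0.05022808]
```

View pics/w1.png

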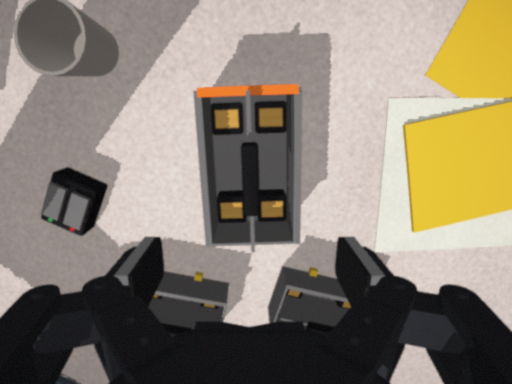

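```bash
python3 - <<'E'
from h import *
d=np.load('w1.npz');pose=(d['p'],d['q'])
im=cv2.imread('pics/w1.png'); 
print(R.from_quat(d['q']).as_matrix()[:,1])
# bar: dark
g=im.max(2)[138:225,225:275]; m=(g<35).astype(np.uint8)
n,l,st,c=cv2.connectedComponentsWithStats(m); k=1+st[1:,4].argmax();print(st[k],c[k])
for v in range(0,87,6):
    xs=np.where(l[v]==k)[0]; print(v+138, xs.min()+225 if len(xs) else 0, xs.max()+225 if len(xs) else 0)
E
python3 -c "
import cv2
im=cv2.imread('pics/w1.png')[75:255,185:315];cv2.imwrite('pics/w1z.png',cv2.resize(im,None,fx=3.3,fy=3.3,interpolation=2))"
```

```text
[ 9.63811663e-01  2.66583086e-01 -7.31996867e-04]
[   0    5   50   80 1595] [24.83510972 47.83510972]
138 0 0
144 243 256
150 242 257
156 242 257
162 242 257
168 243 257
174 243 257
180 243 257
186 243 257
192 225 274
198 225 274
204 244 259
210 244 259
216 244 260
222 225 233
```

View pics/w1z.png

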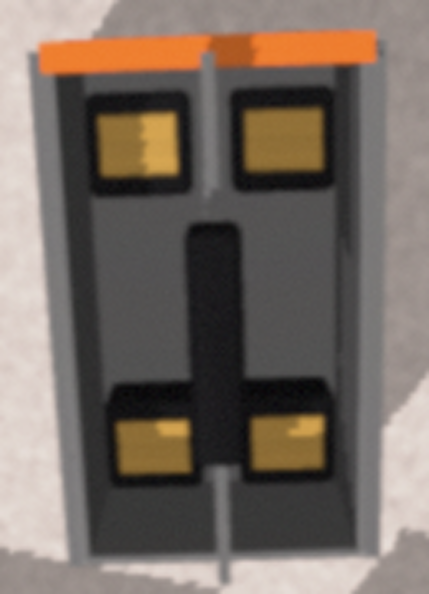

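Run:
```python
from h import *
d=np.load('w1.npz');pose=(d['p'],d['q'])
a=ray('wrist',[(249.5,142),(251.8,216.5)],.11,pose);b=ray('wrist',[(249.5,142)],.09,pose)
print(a,b); v=a[0]-a[1];print(a.mean(0),np.linalg.norm(v),np.degrees(np.arctan2(v[1],v[0])))
# end edge corners orange z=.07
o=ray('wrist',[(197,91),(299.5,88.5),(207,244),(299,243)],.07,pose);print(o,o.mean(0)); v=(o[0]+o[1]-o[2]-o[3]);print(np.degrees(np.arctan2(v[1],v[0])),np.linalg.norm(v)/2,np.linalg.norm(o[2]-o[3]))
```

```text
[[ 0.59042516 -0.22289125  0.11      ]
 [ 0.52264285 -0.24389014  0.11      ]] [[ 0.58815796 -0.2235696   0.09      ]]
[ 0.55653401 -0.2333907   0.11      ] 0.07096051583585528 17.212928641916186
[[ 0.62074636 -0.16082876  0.07      ]
 [ 0.64991656 -0.25772695  0.07      ]
 [ 0.46197408 -0.20830745  0.07      ]
 [ 0.49090316 -0.30888737  0.07      ]] [ 0.55588504 -0.23393764  0.07      ]
17.244084739935985 0.16637113107266366 0.10465759624518303
```

Call:
send_rows --steps '[[[0,0.0035,-0.0005,0,0.028],[0,0.0035,-0.0005,-0.04,0.028],[0,0.0035,-0.0005,-0.08,0.028],[0,0.0035,-0.0005,-0.105,0.028],[0,0.0035,-0.0005,-0.118,0.028],[0,0.0035,-0.0005,-0.118,0.028],[0,0.0035,-0.0005,-0.118,0.028]]]'

```text
t: 2.45
tcp_pos: [0.5579, -0.2331, 0.0824]
tool_rot: [0.42, 0.568, -0.42, 0.57]
force: [0.1, 0.6, 0.5]
finger_gap: 0.995
```

Call:
send_rows --steps '[[[1,0,0,0,0],[1,0,0,0,0],[1,0,0,0,0],[1,0,0,0,0],[1,0,0,0,0],[1,0,0,0,0],[1,0,0,0,0],[1,0,0,0,0]]]' --grip_force 60

```text
t: 3.45
tcp_pos: [0.557, -0.2323, 0.0813]
tool_rot: [0.42, 0.569, -0.42, 0.569]
force: [0.7, 0.3, -0.2]
finger_gap: 0.002
```

The jaws shut completely, where the bar should have stopped them at about 0.19. I'll look before doing anything else.

Run:
```python
from h import *
s=manip.sense(); im=manip.snapshot('wrist'); cv2.imwrite('pics/w2.png',im[:,:,::-1])
cv2.imwrite('pics/s2.png',cv2.resize(manip.snapshot('side')[100:260,200:420,::-1],None,fx=3.5,fy=3.5))
print(s['tcp_pos'],s['finger_gap'],s['force'])
```

```text
[ 0.55703109 -0.23234493  0.08125862] 0.002001269255764117 [ 0.69125974  0.30951122 -0.24668031]
```

View pics/w2.png

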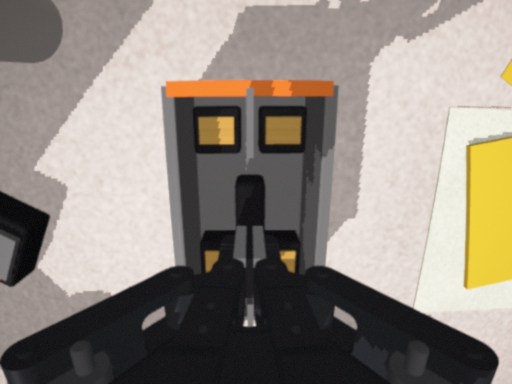

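View pics/s2.png

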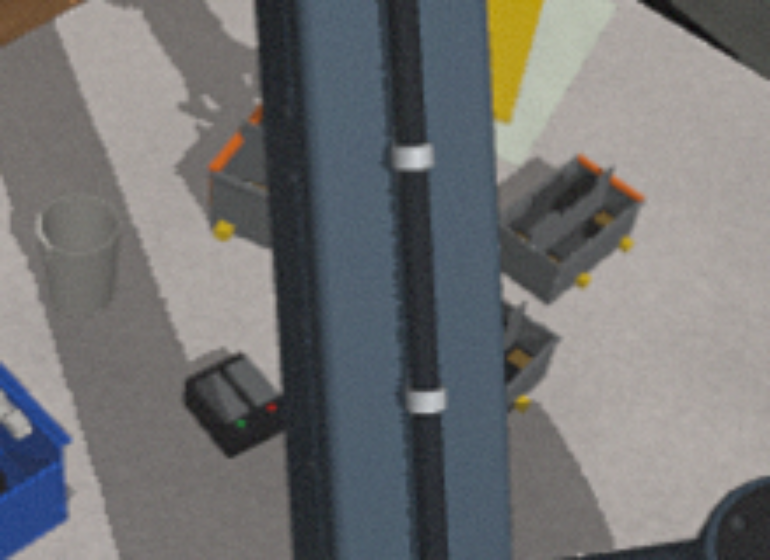

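Run:
```python
import cv2
im=cv2.imread('pics/w2.png')[160:340,170:330].astype(float)
im=(255*(im/255)**0.55).astype('uint8')
cv2.imwrite('pics/w2z.png',cv2.resize(im,None,fx=3.3,fy=3.3,interpolation=2))
```

```text
(no output)
```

View pics/w2z.png

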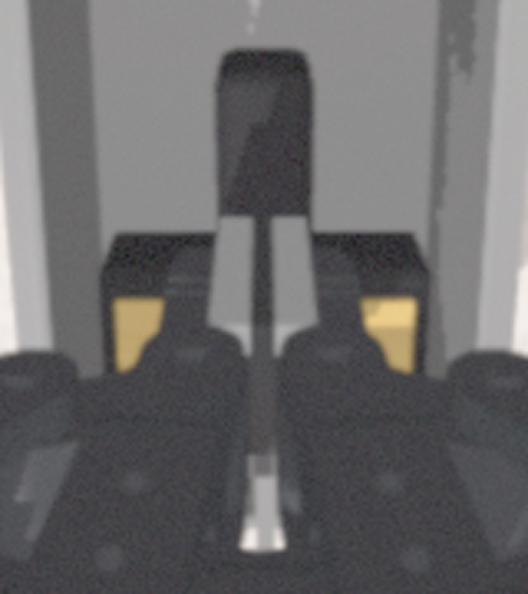

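Run:
```python
from h import *
s=manip.sense(); pose=(s['tcp_pos'],s['tool_rot']); Rm=R.from_quat(s['tool_rot']).as_matrix()
T=lambda L:[pose[0]+Rm@np.array(p) for p in L]
print('tcp,grasp',proj('wrist',T([(0,0,0),(-.019,0,0),(0,.011,0),(-.019,.011,0),(0,-.011,0)]),pose))
yaw=np.radians(17.1);X=np.array([np.cos(yaw),np.sin(yaw),0]);Y=np.array([-X[1],X[0],0]);c=np.array([.556,-.2335,0])
W=lambda x,y,z:c+X*x+Y*y+np.array([0,0,z])
print('bar far top/bot, near top',proj('wrist',[W(.035,.008,.11),W(.035,-.008,.11),W(.035,.008,.09),W(.035,-.008,.09),W(-.035,.008,.11),W(-.035,-.008,.11)],pose))
print('orange',proj('wrist',[W(.085,.05,.07),W(.085,-.05,.07)],pose))
```

```text
tcp,grasp [[249.32219465 220.79497002]
 [249.3958411  233.26401825]
 [249.31158276 204.3925627 ]
 [249.38555952 215.30188793]
 [249.33235493 236.63693934]]
bar far top/bot, near top [[235.35269351 180.46172727]
 [266.76462385 180.46766675]
 [236.87104166 171.95145967]
 [264.69671729 171.95845198]
 [236.96487327 297.60935119]
 [264.54401977 297.58936374]]
orange [[167.63417557  83.72950949]
 [333.66947923  83.88301552]]
```

The tote hasn't moved, and the picture doesn't settle whether the pads have anything between them. A small 12 mm lift with the force reading should show it.

Call:
send_rows --steps '[[[1,0,0,0.004,0],[1,0,0,0.008,0],[1,0,0,0.012,0],[1,0,0,0.012,0],[1,0,0,0.012,0]]]'

```text
t: 4.18
tcp_pos: [0.557, -0.2323, 0.0934]
tool_rot: [0.42, 0.569, -0.42, 0.569]
force: [0.1, -1.2, 0.5]
finger_gap: -0.001
```

Run:
```python
from h import *
s=manip.sense(); im=manip.snapshot('wrist'); cv2.imwrite('pics/w3.png',im[:,:,::-1])
print(s['tcp_pos'],s['finger_gap'],s['force'],s['ft_torque'])
```

```text
[ 0.55704838 -0.23234956  0.0933683 ] -0.0007846076387812548 [ 0.05525549 -1.20596058  0.53912536] [-0.01327034 -0.04289814  0.04338401]
```

View pics/w3.png

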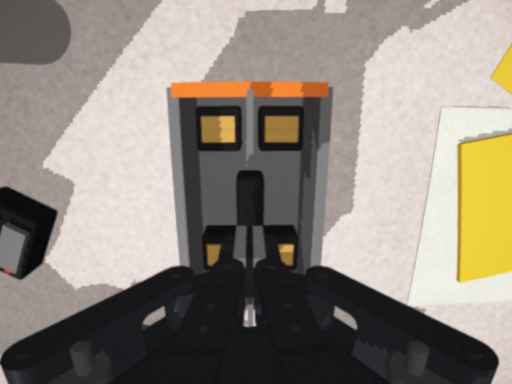

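The jaws are shut on nothing: the force is about zero and the tote hasn't moved. In the pictures the fingertips look higher than the TCP implies, so I'll check the tool geometry.

```bash
python3 - <<'E'
from h import *
print([a for a in dir(manip) if not a.startswith('__')]); print(manip.grasp_offset)
s=manip.sense(); pose=(s['tcp_pos'],s['tool_rot']); Rm=R.from_quat(s['tool_rot']).as_matrix()
for x in (0,-.01,-.02,-.03,-.04): print(x,proj('wrist',[pose[0]+Rm@np.array([x,y,z]) for y,z in((.011,.007),(.011,-.007),(0,.007),(0,-.007))],pose).round(1).tolist())
im=manip.snapshot('side');p=proj('side',[pose[0]])[0];print(p)
E
python3 - <<'E'
import cv2
im=cv2.imread('pics/w3.png')
for r in (222,224,226,228,230,235,240,250,260): print(r,im[r,225:275].max(1).tolist())
E
```

```text
['PlanningError', 'camera_params', 'grasp_offset', 'sense', 'sign_off', 'snapshot']
0.0187
0 [[260.5, 204.4], [238.1, 204.4], [260.3, 220.8], [238.3, 220.8]]
-0.01 [[261.2, 209.8], [237.5, 209.9], [261.0, 227.0], [237.7, 227.1]]
-0.02 [[261.9, 215.9], [236.9, 216.0], [261.7, 234.0], [237.1, 234.0]]
-0.03 [[262.7, 222.8], [236.1, 222.8], [262.5, 241.8], [236.4, 241.8]]
-0.04 [[263.7, 230.5], [235.3, 230.6], [263.4, 250.5], [235.6, 250.6]]
[291.15395115 143.06252516]
222 [89, 90, 89, 90, 90, 91, 89, 91, 90, 88, 85, 69, 40, 27, 30, 31, 31, 34, 34, 35, 36, 32, 33, 35, 29, 33, 30, 32, 33, 29, 28, 22, 18, 23, 23, 19, 19, 28, 52, 76, 87, 89, 89, 89, 90, 90, 90, 91, 91, 90]
224 [81, 79, 79, 80, 82, 79, 79, 81, 78, 80, 76, 65, 43, 33, 32, 34, 35, 35, 35, 36, 34, 34, 32, 32, 29, 31, 31, 34, 35, 27, 27, 27, 27, 25, 25, 28, 25, 29, 50, 69, 78, 80, 83, 77, 74, 69, 68, 68, 68, 67]
226 [16, 16, 16, 19, 19, 16, 18, 18, 13, 16, 31, 56, 77, 81, 81, 80, 82, 81, 82, 80, 73, 56, 35, 24, 26, 24, 32, 50, 70, 78, 82, 80, 81, 81, 82, 80, 78, 59, 32, 18, 18, 16, 20, 20, 20, 16, 18, 13, 16, 19]
228 [11, 12, 18
[... 523 characters left out ...]
 91, 92, 91, 92, 92, 90, 86, 69, 36, 23, 22, 26, 24, 24, 22, 24, 18, 15, 17]
240 [27, 25, 29, 27, 22, 31, 24, 27, 31, 53, 74, 90, 93, 90, 91, 92, 91, 92, 91, 89, 77, 54, 28, 25, 22, 25, 27, 49, 72, 87, 91, 92, 92, 92, 91, 90, 90, 89, 76, 53, 32, 24, 28, 28, 24, 30, 25, 27, 25, 27]
250 [27, 26, 26, 27, 28, 29, 26, 34, 56, 78, 89, 92, 91, 92, 92, 92, 92, 91, 93, 84, 72, 42, 24, 20, 19, 21, 27, 40, 67, 86, 92, 90, 92, 91, 90, 91, 91, 92, 87, 77, 55, 36, 29, 26, 29, 24, 23, 29, 25, 30]
260 [26, 25, 26, 28, 26, 27, 27, 31, 28, 25, 26, 33, 43, 59, 75, 92, 113, 123, 127, 125, 101, 58, 34, 33, 33, 32, 33, 52, 94, 124, 127, 126, 114, 95, 74, 55, 41, 33, 27, 25, 29, 28, 22, 24, 29, 27, 25, 27, 25, 24]
```

Picture and force agree. In the image the shut tips appear about 33 mm short of the TCP, and at TCP height 81 mm they sat just on top of the bar (110 mm) without gripping it. I'll open and go lower in small steps, watching the force and the picture.

Call:
send_rows --steps '[[[0,0,0,0,0],[0,0,0,0,0],[0,0,0,0,0],[0,0,0,0,0],[0,0,0,0,0],[0,0,0,-0.008,0],[0,0,0,-0.016,0],[0,0,0,-0.02,0]]]'

```text
t: 5.28
tcp_pos: [0.5565, -0.232, 0.0723]
tool_rot: [0.42, 0.57, -0.42, 0.568]
force: [-0.4, 0.0, -0.1]
finger_gap: 1.0
```

Run:
```python
from h import *
s=manip.sense(); im=manip.snapshot('wrist'); cv2.imwrite('pics/w4.png',im[:,:,::-1])
print(s['tcp_pos'],s['finger_gap'],s['force'],s['ft_torque'])
```

```text
[ 0.55653579 -0.23201516  0.07225607] 0.9999191335333938 [-0.39335392  0.04330158 -0.09003425] [ 0.00170248 -0.02590151 -0.01966365]
```

View pics/w4.png

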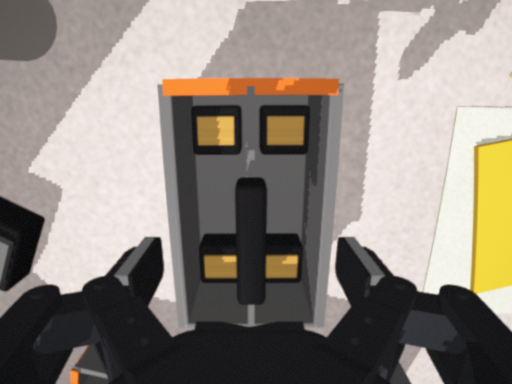

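No contact, and the fingers stand clear of the bar and of the walls in the image. The bar spans rows 178–304 and the pads are at columns 160 and 340. Going down another 20 mm, then closing.

Call:
send_rows --steps '[[[0,0,0,-0.006,0],[0,0,0,-0.012,0],[0,0,0,-0.018,0],[0,0,0,-0.021,0],[0,0,0,-0.021,0],[0,0,0,-0.021,0]]]'

```text
t: 6.08
tcp_pos: [0.5572, -0.2325, 0.0525]
tool_rot: [0.42, 0.569, -0.42, 0.569]
force: [-0.6, -0.1, 0.5]
finger_gap: 1.001
```

Call:
send_rows --steps '[[[1,0,0,0,0],[1,0,0,0,0],[1,0,0,0,0],[1,0,0,0,0],[1,0,0,0,0],[1,0,0,0,0],[1,0,0,0,0]]]'

```text
t: 6.95
tcp_pos: [0.5573, -0.2329, 0.0525]
tool_rot: [0.42, 0.569, -0.42, 0.569]
force: [0.5, -2.3, 0.7]
finger_gap: 0.173
```

Run:
```python
from h import *
s=manip.sense(); im=manip.snapshot('wrist'); cv2.imwrite('pics/w5.png',im[:,:,::-1])
print(s['tcp_pos'],s['finger_gap'],s['force'],s['ft_torque'])
```

```text
[ 0.55734445 -0.23287983  0.05248475] 0.1727466729124583 [ 0.54960738 -2.25094942  0.7139369 ] [-0.32349697 -0.00891575  0.06169093]
```

View pics/w5.png

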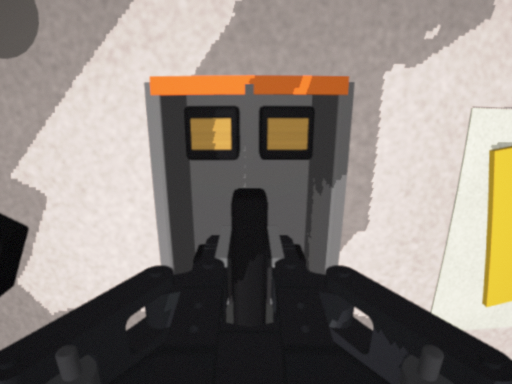

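The jaws stopped on the bar at gap 0.173. I'll lift and check the weight.

Call:
send_rows --steps '[[[1,0,0,0.005,0],[1,0,0,0.02,0],[1,0,0,0.045,0],[1,0,0,0.08,0],[1,0,0,0.115,0],[1,0,0,0.15,0],[1,0,0,0.18,0],[1,0,0,0.18,0]]]'

```text
t: 8.0
tcp_pos: [0.5584, -0.2328, 0.2353]
tool_rot: [0.42, 0.567, -0.419, 0.571]
force: [0.0, -0.4, -5.7]
finger_gap: 0.175
```

Run:
```python
from h import *
s=manip.sense(); im=manip.snapshot('wrist'); cv2.imwrite('pics/w6.png',im[:,:,::-1])
print(s['tcp_pos'],s['finger_gap'],s['force'],s['ft_torque'])
# cup/charger locations
print(ray('top',[(256,142)],.09),ray('top',[(256,206)],.04))
# rails from top0
im=cv2.imread('pics/top0.png').astype(int); sub=im[110:210,130:220]
m=((sub.min(2)>120)).astype(np.uint8)
for r in range(8,92,4):
    print(r+110,[c+130 for c in np.where(m[r])[0] if 20<c<75])
```

```text
[ 0.55841713 -0.23277934  0.23527132] 0.1749937714458707 [ 0.01984784 -0.39394236 -5.659605  ] [-0.02510403  0.01580933  0.00038724]
[[ 0.62720691 -0.02116872  0.09      ]] [[ 0.44602031 -0.02484398  0.04      ]]
118 [np.int64(151), np.int64(152), np.int64(157), np.int64(158), np.int64(159), np.int64(160), np.int64(161), np.int64(162), np.int64(163), np.int64(164), np.int64(165)]
122 [np.int64(151), np.int64(157), np.int64(158), np.int64(159), np.int64(160)]
126 [np.int64(151), np.int64(198), np.int64(199), np.int64(200), np.int64(201)]
130 []
134 [np.int64(156), np.int64(157), np.int64(158), np.int64(159)]
138 [np.int64(156), np.int64(157), np.int64(158), np.int64(159), np.int64(197), np.int64(198), np.int64(199), np.int64(200)]
142 [np.int64(157), np.int64(158), np.int64(159), np.int64(197), np.int64(198), np.int64(199)]
146 [np.int64(156), np.int64(157), np.int64(158), np.int64(197), np.int64(198), np.int64(199)]
150 [np.int64(155), np.int64(156), np.int64(157), np.int64(158), np.int64(196), np.int64(197), np.int64(198), np.int64(199)]
154 [np.int64(154), np.int64(155), np.int64(1
[... 368 characters left out ...]
64(156), np.int64(194), np.int64(195), np.int64(196), np.int64(197)]
178 [np.int64(152), np.int64(153), np.int64(154), np.int64(155), np.int64(194), np.int64(195), np.int64(196)]
182 [np.int64(152), np.int64(153), np.int64(154), np.int64(193), np.int64(194), np.int64(195), np.int64(196)]
186 [np.int64(194)]
190 []
194 [np.int64(204)]
198 [np.int64(151), np.int64(152), np.int64(153), np.int64(154), np.int64(155), np.int64(156), np.int64(157), np.int64(158), np.int64(159), np.int64(160), np.int64(161), np.int64(162), np.int64(163), np.int64(164), np.int64(165), np.int64(166), np.int64(167), np.int64(168), np.int64(169), np.int64(170), np.int64(171), np.int64(172), np.int64(203), np.int64(204)]
```

View pics/w6.png

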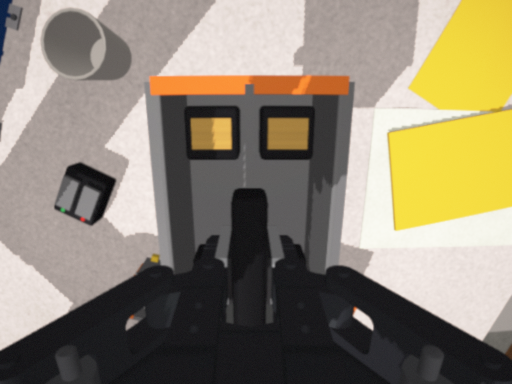

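Lifted level, about 5.7 N, with the tote unmoved in the jaws. I'll carry it over at height, turning 90°, and look at the base with the wrist camera on the way.

Call:
send_rows --steps '[[[1,0,0.01,0.01,0.08],[1,0,0.04,0.02,0.24],[1,0,0.08,0.03,0.42],[1,0,0.12,0.03,0.6],[1,0,0.16,0.03,0.78],[1,0,0.2,0.03,0.96],[1,0,0.22,0.03,1.14],[1,0,0.23,0.03,1.32]]]'

```text
t: 9.05
tcp_pos: [0.5549, -0.0003, 0.2598]
tool_rot: [-0.019, 0.709, 0.021, 0.705]
force: [0.3, -0.7, -5.2]
finger_gap: 0.178
```

Call:
send_rows --steps '[[[1,0,0,0,0.12],[1,0,0,0,0.2],[1,0,0,0,0.2],[1,0,0,0,0.2]]]'

```text
t: 9.55
tcp_pos: [0.5562, -0.0022, 0.2611]
tool_rot: [-0.087, 0.703, 0.088, 0.701]
force: [1.0, 1.0, -5.3]
finger_gap: 0.175
```

Run:
```python
from h import *
s=manip.sense(); im=manip.snapshot('wrist'); cv2.imwrite('pics/w7.png',im[:,:,::-1])
np.savez('w7.npz',p=s['tcp_pos'],q=s['tool_rot'])
print(s['t'],s['tcp_pos'],s['q'],s['finger_gap'],s['force'],s['ft_torque'])
```

```text
9.55 [ 0.55615858 -0.00218019  0.26105511] [-2.04905734e-01  3.67295044e-01  1.52858375e+00  9.52870642e-05
  1.24851638e+00 -4.52685618e-01] 0.17494545162117986 [ 1.03212221  1.04509873 -5.32979559] [0.00666556 0.02623837 0.05122671]
```

View pics/w7.png

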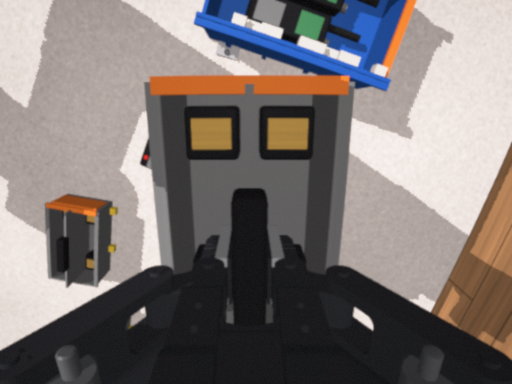

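Run:
```python
import cv2
im=cv2.imread('pics/w7.png')[0:100,185:425]
cv2.imwrite('pics/w7z.png',cv2.resize(im,None,fx=3.3,fy=3.3,interpolation=2))
```

```text
(no output)
```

View pics/w7z.png

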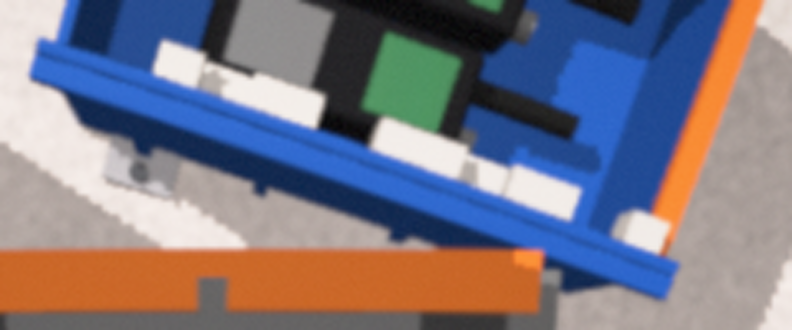

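Run:
```python
from h import *
d=np.load('w7.npz');pose=(d['p'],d['q'])
f=lambda L:[((u+.5)/3.3-.5+185,(v+.5)/3.3-.5) for u,v in L]
w=ray('wrist',f([(33,75),(40,40),(667,298),(678,262)]),.103,pose)
v=(w[2]+w[3]-w[0]-w[1]);yaw=np.arctan2(v[1],v[0]);print('wall',w.round(4).tolist(),np.degrees(yaw),np.linalg.norm(v)/2)
c=np.array([np.cos(yaw),np.sin(yaw)]);n=np.array([-c[1],c[0]])
print('width',((w[1]-w[0])[:2]@n,(w[3]-w[2])[:2]@n))
mid=(w.mean(0))[:2];print('mid',mid)
r=ray('wrist',f([(163,42),(207,60),(255,75),(325,100),(380,118),(468,150),(515,165),(580,188),(628,210),(668,225)]),.095,pose)[:,:2]-mid
print(np.c_[r@c,r@n].round(4))
```

```text
wall [[0.4639, 0.1342, 0.103], [0.4639, 0.1447, 0.103], [0.6808, 0.1205, 0.103], [0.6805, 0.1322, 0.103]] -3.4558901561107382 0.21716408161101602
width (np.float64(0.01047360671114156), np.float64(0.01172944995620237))
mid [0.57226602 0.13290279]
[[-0.0731  0.018 ]
 [-0.0582  0.017 ]
 [-0.0422  0.0174]
 [-0.0184  0.0172]
 [ 0.0003  0.0176]
 [ 0.0309  0.0175]
 [ 0.0473  0.0182]
 [ 0.0705  0.0185]
 [ 0.0885  0.0174]
 [ 0.1033  0.0175]]
```

Run:
```python
from h import *
im=cv2.imread('pics/top0.png').astype(float).min(2)
out=[]
for lo,hi in((150,163),(191,203)):
    P=[]
    for r in list(range(133,156))+list(range(167,180)):
        lo2,hi2=lo,hi
        s=im[r,lo:hi]; w=np.clip(s-100,0,None); w[w<10]=0
        if w.sum()>80: P.append(((w*np.arange(lo,hi)).sum()/w.sum(),r))
    q=ray('top',P,.095)[:,:2]; a=np.polyfit(q[:,0],q[:,1],1); q=q[abs(np.polyval(a,q[:,0])-q[:,1])<.003];a=np.polyfit(q[:,0],q[:,1],1)
    print(len(q),np.degrees(np.arctan(a[0])),np.polyval(a,.5735)); out.append(np.polyval(a,.5735))
print(np.mean(out),np.diff(out))
```

```text
32 -2.4964587016417505 0.2631264678570403
32 -3.2582156907317374 0.14624945401258377
0.20468796093481204 [-0.11687701]
```

The zoomed wrist view (w7z) shows the near wall's full top and the rail:

| Feature | Along the base's x |
|---|---|
| Gaps | about −9 and +79 mm |
| Notches | about −50 and +39 mm |

This puts the shift near +15 mm. The base is at about (0.575, 0.204) with yaw −3.0°. I'll set the tote down at +32 mm, with all feet on solid rail, then ease it back about 17 mm.

Call:
send_rows --steps '[[[1,0.003,0.02,0,0.16],[1,0.01,0.05,0,0.34],[1,0.018,0.085,0,0.52],[1,0.026,0.12,0,0.7],[1,0.034,0.15,0,0.88],[1,0.042,0.18,0,1.06],[1,0.048,0.2,0,1.21],[1,0.049,0.2045,0,1.27]]]'

```text
t: 10.6
tcp_pos: [0.606, 0.2037, 0.2616]
tool_rot: [-0.487, 0.512, 0.488, 0.512]
force: [-1.0, -0.8, -5.4]
finger_gap: 0.179
```

Call:
send_rows --steps '[[[1,0,0,0,0],[1,0,0,-0.02,0],[1,0,0,-0.05,0],[1,0,0,-0.07,0],[1,0,0,-0.075,0],[1,0,0,-0.075,0],[1,0,0,-0.075,0]]]'

```text
t: 11.48
tcp_pos: [0.6071, 0.2021, 0.1886]
tool_rot: [-0.487, 0.512, 0.486, 0.514]
force: [0.7, 1.0, -6.6]
finger_gap: 0.173
```

```bash
cat > st.py <<'E'
from h import *
import sys
s=manip.sense(); Rm=R.from_quat(s['tool_rot']).as_matrix(); yaw=np.degrees(np.arctan2(Rm[1,1],Rm[0,1]))
c=np.array([.575,.204]);a=np.radians(-3.0);t=s['tcp_pos'][:2]-.0014*Rm[:2,1]-c
print('t',s['t'],'tcp',s['tcp_pos'].round(4),'yaw',yaw.round(2),'base xy',(t@[np.cos(a),np.sin(a)]).round(4),(t@[-np.sin(a),np.cos(a)]).round(4),'z',(s['tcp_pos'][2]-.0525).round(4),'F',s['force'].round(1),'M',s['ft_torque'].round(2),'tilt',Rm[:,0].round(4),s['finger_gap'].round(3))
E
python3 st.py
python3 - <<'E'
from h import *
for n in ('side','top','wrist'): cv2.imwrite(f'pics/{n}8.png',manip.snapshot(n)[:,:,::-1])
im=cv2.imread('pics/side8.png'); cv2.imwrite('pics/side8z.png',cv2.resize(im[120:300,80:280],None,fx=3.3,fy=3.3,interpolation=2))
E
```

```text
Traceback (most recent call last):
  File "st.py", line 5, in <module>
    print('t',s['t'],'tcp',s['tcp_pos'].round(4),'yaw',yaw.round(2),'base xy',(t@[np.cos(a),np.sin(a)]).round(4),(t@[-np.sin(a),np.cos(a)]).round(4),'z',(s['tcp_pos'][2]-.0525).round(4),'F',s['force'].round(1),'M',s['ft_torque'].round(2),'tilt',Rm[:,0].round(4),s['finger_gap'].round(3))
                                                                                                                                                                                                                                                                      ^^^^^^^^^^^^^^^^^^^^^
AttributeError: 'float' object has no attribute 'round'
```

View pics/side8z.png

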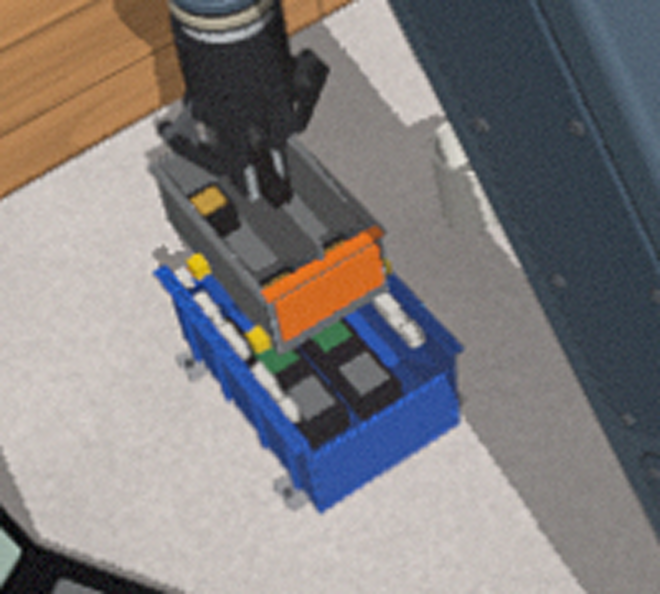

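View pics/wrist8.png

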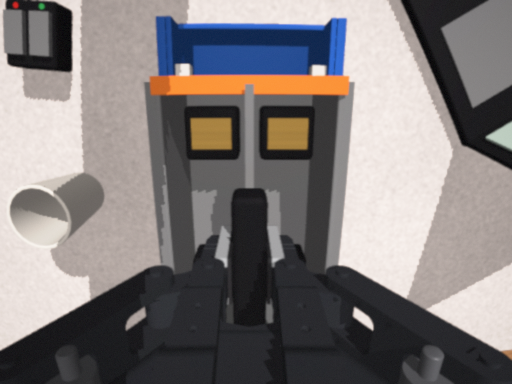

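View pics/top8.png

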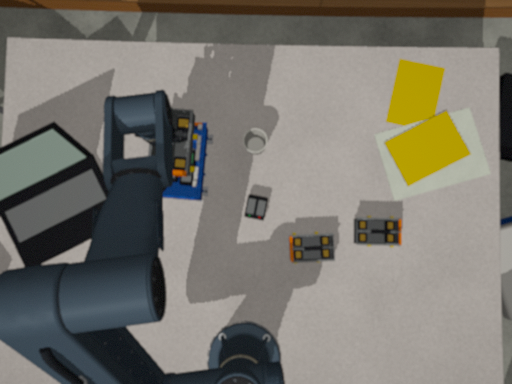

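The orange ends are now opposed (tote's towards −x, base's towards +x), and the wrist view shows the base rims either side of the tote's end. I'll measure lateral and yaw alignment there.

```bash
sed -i "s/s\['finger_gap'\].round(3)/round(s['finger_gap'],3)/" st.py; python3 st.py
python3 - <<'E'
from h import *
im=cv2.imread('pics/wrist8.png'); cv2.imwrite('pics/w8z.png',cv2.resize(im[5:105,140:360],None,fx=3.6,fy=3.6,interpolation=2))
E
```

```text
t 11.625 tcp [0.6067 0.2022 0.1884] yaw 177.03 base xy 0.0331 -0.0001 z 0.1359 F [ 0.2  0.3 -5.1] M [ 0.03 -0.01 -0.01] tilt [ 1.9e-03  3.0e-04 -1.0e+00] 0.179
```

View pics/w8z.png

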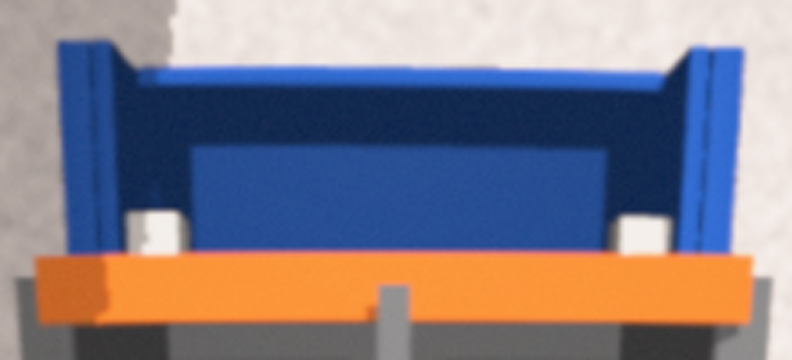

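Run:
```python
from h import *
s=manip.sense();pose=(s['tcp_pos'],s['tool_rot']);Rm=R.from_quat(pose[1]).as_matrix()
f=lambda L:[((u+.5)/3.6-.5+140,(v+.5)/3.6-.5+5) for u,v in L]
def T(L,z): return ((ray('wrist',f(L),z,pose)-pose[0])@Rm).round(4)
print(T([(58,42),(742,48),(68,252),(729,252),(110,42),(692,48),(116,252),(680,252)],.103)[:,1:])
print('rail',T([(183,212),(616,217)],.095)[:,1:])
print('tote',T([(36,258),(752,258),(16,278),(772,278),(380,287),(410,287)],.136+.07)[:,1:])
```

```text
[[ 0.1406 -0.0751]
 [ 0.1393  0.0783]
 [ 0.0954 -0.0757]
 [ 0.0953  0.0782]
 [ 0.1403 -0.0633]
 [ 0.139   0.067 ]
 [ 0.0952 -0.0644]
 [ 0.0951  0.0667]]
rail [[ 0.1048 -0.0499]
 [ 0.1037  0.0529]]
tote [[ 0.0842 -0.05  ]
 [ 0.0841  0.0506]
 [ 0.0816 -0.0531]
 [ 0.0815  0.0537]
 [ 0.0798 -0.0016]
 [ 0.0798  0.0026]]
```

Call:
send_rows --steps '[[[1,0,0.0005,-0.01,-0.007],[1,0,0.0005,-0.025,-0.007],[1,0,0.0005,-0.034,-0.007],[1,0,0.0005,-0.036,-0.007],[1,0,0.0005,-0.037,-0.007],[1,0,0.0005,-0.037,-0.007]]]'

```text
t: 12.38
tcp_pos: [0.6064, 0.2027, 0.1506]
tool_rot: [-0.485, 0.514, 0.485, 0.515]
force: [0.4, 0.2, -6.0]
finger_gap: 0.172
```

```bash
python3 st.py
```

```text
t 12.375 tcp [0.6064 0.2027 0.1506] yaw 176.63 base xy 0.0329 0.0003 z 0.0981 F [ 0.4  0.2 -6. ] M [ 0.01  0.03 -0.01] tilt [ 8.e-04  1.e-04 -1.e+00] 0.172
```

Call:
send_rows --steps '[[[1,0,0,-0.001,0],[1,0,0,-0.001,0],[1,0,0,-0.001,0]]]'

```text
t: 12.75
tcp_pos: [0.6061, 0.2026, 0.1495]
tool_rot: [-0.485, 0.514, 0.485, 0.515]
force: [-0.4, 0.4, -5.2]
finger_gap: 0.174
```

Call:
send_rows --steps '[[[1,0,0,-0.001,0],[1,0,0,-0.001,0],[1,0,0,-0.001,0]]]'

```text
t: 13.12
tcp_pos: [0.606, 0.2027, 0.1483]
tool_rot: [-0.485, 0.514, 0.485, 0.514]
force: [-0.4, 0.9, -5.3]
finger_gap: 0.179
```

Call:
send_rows --steps '[[[1,0,0,-0.001,0],[1,0,0,-0.001,0],[1,0,0,-0.001,0]]]'

```text
t: 13.5
tcp_pos: [0.6062, 0.2027, 0.1474]
tool_rot: [-0.485, 0.514, 0.485, 0.515]
force: [0.2, 0.8, -4.7]
finger_gap: 0.173
```

Call:
send_rows --steps '[[[1,0,0,-0.0005,0],[1,0,0,-0.0005,0],[1,0,0,-0.0005,0]]]'

```text
t: 13.88
tcp_pos: [0.6062, 0.2027, 0.147]
tool_rot: [-0.485, 0.514, 0.485, 0.515]
force: [-0.3, 0.8, -3.1]
finger_gap: 0.173
```

```bash
python3 st.py
```

```text
t 13.875 tcp [0.6062 0.2027 0.147 ] yaw 176.63 base xy 0.0326 0.0003 z 0.0945 F [-0.3  0.8 -3.1] M [0.02 0.09 0.04] tilt [ 4.e-04  1.e-04 -1.e+00] 0.173
```

Contact is at tote height 94.5 mm, matching the 95 mm rail top. Adding light pressure.

Call:
send_rows --steps '[[[1,0,0,-0.0005,0],[1,0,0,-0.0005,0]]]'

```text
t: 14.12
tcp_pos: [0.6062, 0.2027, 0.1467]
tool_rot: [-0.485, 0.514, 0.485, 0.515]
force: [-0.4, 0.5, -0.7]
finger_gap: 0.174
```

Call:
send_rows --steps '[[[1,-0.001,0,0,0],[1,-0.002,0,0,0],[1,-0.003,0,0,0],[1,-0.004,0,0,0],[1,-0.004,0,0,0]]]'

```text
t: 14.75
tcp_pos: [0.6026, 0.2025, 0.1466]
tool_rot: [-0.485, 0.514, 0.485, 0.515]
force: [3.0, 0.4, -1.6]
finger_gap: 0.175
```

```bash
python3 st.py
```

```text
t 14.75 tcp [0.6026 0.2025 0.1466] yaw 176.63 base xy 0.0291 -0.0 z 0.0941 F [ 3.   0.4 -1.6] M [-0.02 -0.5   0.03] tilt [ 0.0014 -0.     -1.    ] 0.175
```

Call:
send_rows --steps '[[[1,-0.001,0.0001,-0.0003,0],[1,-0.002,0.0001,-0.0003,0],[1,-0.003,0.0002,-0.0003,0],[1,-0.004,0.0003,-0.0003,0],[1,-0.005,0.0003,-0.0003,0]]]'

```text
t: 15.38
tcp_pos: [0.5974, 0.203, 0.1462]
tool_rot: [-0.485, 0.514, 0.485, 0.515]
force: [5.0, -0.3, 0.4]
finger_gap: 0.173
```

Call:
send_rows --steps '[[[1,-0.001,0.0001,0,0],[1,-0.002,0.0001,0,0],[1,-0.003,0.0002,0,0],[1,-0.003,0.0002,0,0]]]'

```text
t: 15.88
tcp_pos: [0.5941, 0.2032, 0.1461]
tool_rot: [-0.485, 0.514, 0.485, 0.515]
force: [4.7, -0.3, 1.2]
finger_gap: 0.175
```

```bash
python3 st.py
```

```text
t 15.875 tcp [0.5941 0.2032 0.1461] yaw 176.63 base xy 0.0205 0.0002 z 0.0936 F [ 4.7 -0.3  1.2] M [-0.11 -0.71  0.05] tilt [ 2.e-04  1.e-04 -1.e+00] 0.175
```

Call:
send_rows --steps '[[[1,-0.001,0.0001,0,0],[1,-0.002,0.0001,0,0],[1,-0.002,0.0001,0,0]]]'

```text
t: 16.25
tcp_pos: [0.592, 0.2033, 0.146]
tool_rot: [-0.485, 0.514, 0.485, 0.514]
force: [5.0, 0.7, 2.0]
finger_gap: 0.174
```

Call:
send_rows --steps '[[[1,-0.001,0.0001,0,0],[1,-0.001,0.0001,0,0]]]'

```text
t: 16.5
tcp_pos: [0.591, 0.2034, 0.146]
tool_rot: [-0.485, 0.514, 0.485, 0.514]
force: [4.9, -0.4, 0.4]
finger_gap: 0.174
```

Call:
send_rows --steps '[[[1,-0.001,0.0001,0,0],[1,-0.001,0.0001,0,0]]]'

```text
t: 16.75
tcp_pos: [0.5888, 0.2035, 0.1455]
tool_rot: [-0.484, 0.515, 0.486, 0.514]
force: [1.8, 1.0, -4.7]
finger_gap: 0.171
```

```bash
python3 st.py
```

```text
t 16.75 tcp [0.5888 0.2035 0.1455] yaw 176.64 base xy 0.0152 0.0002 z 0.093 F [ 1.8  1.  -4.7] M [0.23 0.04 0.  ] tilt [-2.7e-03 -1.0e-04 -1.0e+00] 0.171
```

The support vanished (Fz +0.4 → −4.7 N) and the drag fell at base x ≈ 15 mm, so the feet are over the notches. Lowering gently.

Call:
send_rows --steps '[[[1,-0.0005,0,-0.0008,0],[1,-0.0005,0,-0.0015,0],[1,-0.0005,0,-0.0015,0]]]'

```text
t: 17.12
tcp_pos: [0.5874, 0.2033, 0.1431]
tool_rot: [-0.484, 0.516, 0.486, 0.513]
force: [0.4, -0.1, -7.4]
finger_gap: 0.172
```

Call:
send_rows --steps '[[[1,0,0,-0.001,0],[1,0,0,-0.0015,0],[1,0,0,-0.0015,0]]]'

```text
t: 17.5
tcp_pos: [0.5892, 0.2034, 0.1428]
tool_rot: [-0.485, 0.515, 0.485, 0.514]
force: [-1.1, 0.2, -5.1]
finger_gap: 0.175
```

```bash
python3 st.py
```

```text
t 17.5 tcp [0.5892 0.2034 0.1428] yaw 176.64 base xy 0.0156 0.0001 z 0.0903 F [-1.1  0.2 -5.1] M [-0.03  0.01  0.01] tilt [-9.e-04 -2.e-04 -1.e+00] 0.175
```

Call:
send_rows --steps '[[[1,0,0,-0.001,0],[1,0,0,-0.002,0],[1,0,0,-0.002,0]]]'

```text
t: 17.88
tcp_pos: [0.5894, 0.2034, 0.1409]
tool_rot: [-0.485, 0.515, 0.485, 0.514]
force: [-0.3, -0.0, -5.3]
finger_gap: 0.173
```

Call:
send_rows --steps '[[[1,0,0,-0.001,0],[1,0,0,-0.0015,0],[1,0,0,-0.0015,0]]]'

```text
t: 18.25
tcp_pos: [0.5895, 0.2035, 0.1395]
tool_rot: [-0.485, 0.515, 0.485, 0.514]
force: [-0.2, -0.0, -5.4]
finger_gap: 0.172
```

```bash
python3 st.py
```

```text
t 18.25 tcp [0.5895 0.2035 0.1395] yaw 176.63 base xy 0.0159 0.0002 z 0.087 F [-0.2 -0.  -5.4] M [ 0.    0.01 -0.03] tilt [-1.e-04 -1.e-04 -1.e+00] 0.172
```

Call:
send_rows --steps '[[[1,0,0,-0.001,0],[1,0,0,-0.001,0],[1,0,0,-0.001,0]]]'

```text
t: 18.62
tcp_pos: [0.5896, 0.2035, 0.1389]
tool_rot: [-0.485, 0.514, 0.485, 0.515]
force: [-0.1, -0.4, -3.2]
finger_gap: 0.173
```

Call:
send_rows --steps '[[[1,0,0,-0.0005,0],[1,0,0,-0.0005,0],[1,0,0,-0.0005,0]]]'

```text
t: 19.0
tcp_pos: [0.5896, 0.2035, 0.1384]
tool_rot: [-0.485, 0.514, 0.485, 0.515]
force: [-1.6, 1.2, 0.5]
finger_gap: 0.171
```

```bash
python3 st.py
```

```text
t 19.0 tcp [0.5896 0.2035 0.1384] yaw 176.63 base xy 0.016 0.0003 z 0.0859 F [-1.6  1.2  0.5] M [0.02 0.24 0.01] tilt [ 3.e-04  2.e-04 -1.e+00] 0.171
```

Seated: 8.5 mm below the rail contact, the rail carries the weight, and the tool is level. Releasing and backing off.

Call:
send_rows --steps '[[[0.75,0,0,0,0],[0.6,0,0,0,0],[0.4,0,0,0,0],[0,0,0,0,0],[0,0,0,0,0],[0,0,0,0,0],[0,0,0,0.01,0],[0,0,0,0.03,0]]]'

```text
t: 20.0
tcp_pos: [0.589, 0.2034, 0.168]
tool_rot: [-0.485, 0.515, 0.485, 0.514]
force: [0.6, 0.0, 0.3]
finger_gap: 1.002
```

Call:
send_rows --steps '[[[0,0,0,0.03,0],[0,0,0,0.08,0],[0,0,0,0.13,0],[0,0,0,0.13,0],[0,0,0,0.13,0]]]'

```text
t: 20.62
tcp_pos: [0.5891, 0.2034, 0.2982]
tool_rot: [-0.485, 0.514, 0.485, 0.514]
force: [0.5, -1.1, -1.0]
finger_gap: 1.0
```

```bash
python3 st.py
python3 - <<'E'
from h import *
for n in ('side','wrist'): cv2.imwrite(f'pics/{n}9.png',manip.snapshot(n)[:,:,::-1])
im=cv2.imread('pics/side9.png'); cv2.imwrite('pics/side9z.png',cv2.resize(im[140:300,90:270],None,fx=3.7,fy=3.7,interpolation=2))
E
```

```text
t 20.625 tcp [0.5891 0.2034 0.2982] yaw 176.63 base xy 0.0155 0.0001 z 0.2457 F [ 0.5 -1.1 -1. ] M [-0.02  0.    0.01] tilt [-0. -0. -1.] 1.0
```

View pics/side9z.png

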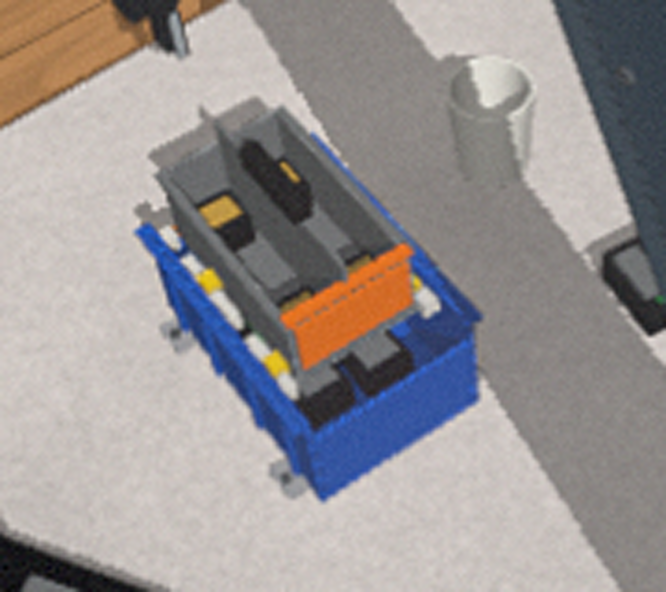

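View pics/wrist9.png

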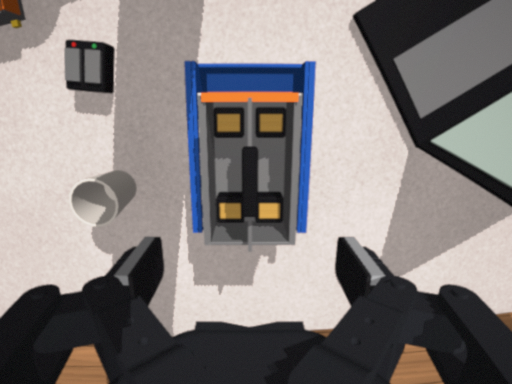

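The wrist view shows the tote straight in the base, with the orange end at row 97 and the grip bar at column 250. The side view shows yellow feet sunk between the white rail pieces. I'll compare top-corner pixels with the fully seated pose.

Run:
```python
from h import *
s=manip.sense();pose=(s['tcp_pos'],s['tool_rot'])
yaw=np.radians(176.63);X=np.array([np.cos(yaw),np.sin(yaw),0]);Y=np.array([-X[1],X[0],0]);c=np.array([.5896,.2035,0])-X*.0014
im=cv2.imread('pics/side9.png');im2=cv2.resize(im[140:300,90:270],None,fx=3.7,fy=3.7,interpolation=2)
wi=cv2.imread('pics/wrist9.png');w2=cv2.resize(wi[50:260,170:330],None,fx=2.8,fy=2.8,interpolation=2)
for z,col in((.0865,(0,255,0)),(.0945,(0,0,255))):
    P=[c+X*x*.085+Y*y*.05+[0,0,z+.07] for x in(1,-1) for y in(1,-1)]+[c+X*x+Y*-.056*1+[0,0,z+.012] for x in(.066,-.024)]
    for p in proj('side',P): cv2.circle(im2,(int((p[0]-90+.5)*3.7),int((p[1]-140+.5)*3.7)),3,col,1)
    for p in proj('wrist',P,pose): cv2.circle(w2,(int((p[0]-170+.5)*2.8),int((p[1]-50+.5)*2.8)),3,col,1)
o=np.hstack([cv2.resize(im2,(400,355)),cv2.resize(w2,(271,355))])
cv2.imwrite('pics/chk.png',np.hstack([im2[60:400,80:480],]));cv2.imwrite('pics/chk2.png',w2)
```

```text
(no output)
```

View pics/chk.png

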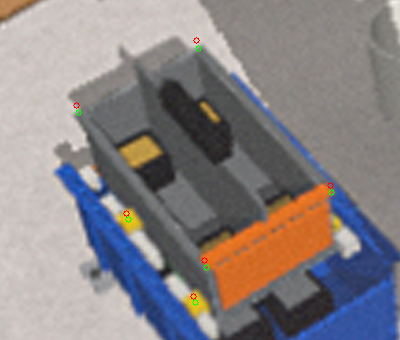

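View pics/chk2.png

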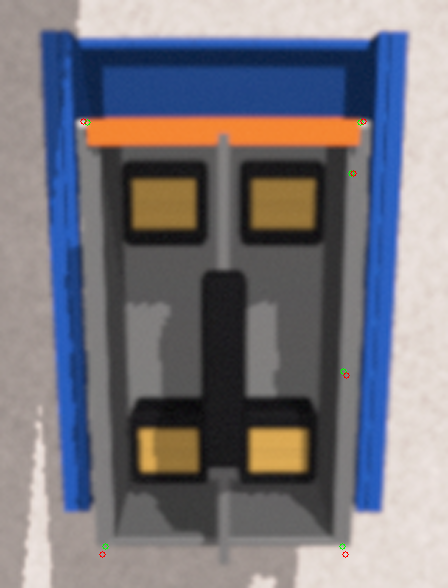

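The corners match the fully seated pose (green marks, level at both ends) and not the pose riding on the rails. Handing in.

Run:
```python
from station import manip
print(manip.sense()['t'],manip.sense()['force']);print(manip.sign_off())
```

```text
20.725 [-0.58506559 -0.29327502  0.06481079]
the job is handed in; nothing more can be done
None
```

The grey tote is seated on the blue base tote with the orange ends facing opposite ways, and the job was handed in at about 20.7 s with the gripper clear of it. I lifted it, turned it about 160°, and set it on the rails about 17 mm past the notches. I then eased it back with contact forces of about 5 N on each axis until the feet dropped at base x ≈ +16 mm.

**Checks that agreed:**
- **Drop:** the tote came down about 8.5 mm from rail contact, to about 86 mm, and the rails took its weight.
- **Level and in place:** after release, the tote's top corners in the side and wrist pictures match the seated, level pose and not the pose riding on the rails. The feet on the visible long side sit in the notches.
- **Surroundings:** the cup and charger look undisturbed in the pictures. The visible ends of the radios look unmoved; the tote covers the rest.

**Checks that failed or disagreed:**
- **First grasp missed:** at the stated grasp height the jaws shut on nothing. The fingertips looked, in the wrist picture, about 30 mm short of the reported TCP. The tote was not moved, and a second grasp 30 mm lower held.
- **Base yaw:** estimates ranged from −2.5° to −3.5°. I aligned the tote to the base rims in the wrist view.

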